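# Third hand at the easel jig

## Task

Be the gilder's third hand at the easel jig: of the three loose wooden bars take the one with one square and one rounded end, lay it flat on the jig's board with its square end in the notch of the sprung crosspiece, and push it straight and square into the notch until the crosspiece has given about half of its travel (about 7 newtons), never all the way to its stop. Push with the bar only and leave everything else on the bench where it is. Finish while still holding the bar there with that steady push, so that the gilder can drive the screw.

Things in the scene. Friction and masses are not known exactly. Their poses are not given: they have to be found in the camera images.
- bar: the bar to hold: plain timber, 160 long, 36 wide, 28 thick (mm), about 0.1 kg, lying flat on the bench, 25 mm or more free beside its middle; two similar bars lie about. Origin: centre of its underside. x runs along it to the square end (x = +80 mm), z up; the other end (-80 mm) is rounded, radius 18 mm seen from above
- bar_end (a point): centre of the bar's square end face, at x = +80 mm, 14 mm above the bar's underside; axes as the bar's
- jig: jig fixed to the bench, turned up to 17 deg: grey board, x -130 to 110, y -90 to 90 mm, top 12 mm above the bench. Origin: on the bench under it; x = direction of push, away from the robot. On it a sprung crosspiece (x 20 to 56 at rest, 160 mm long in y, top at 45) and a fixed back block (x 76 to 100, top at 52). The bar pressed home overhangs the near edge, which is fine
- crosspiece: the sprung timber crosspiece of the jig with the notch in the middle of its near face; slides along the jig's x. Its origin and axes coincide with the jig's while at rest and move with it
- notch (a point): centre of the notch floor in the crosspiece's near face; moves with the crosspiece. Notch 46 mm wide (y), 10 deep (x), open above. The point is 26 mm above the bench, the height of the square end's centre when the bar lies on the board. x points in the direction of the push, z up
- travel (a joint): how far the sprung crosspiece has been pushed back along the jig's x (m): 0 at rest, 0.014 at its hard stop; the spring is 1 N per mm with no preload, so half of the travel, 0.007, is 7 N. Without a push it springs back
- spare_round: spare bar of the same timber, 160 x 36 x 28 mm, both ends rounded; origin at its underside; stands or lies loose on the bench; leave it alone
- spare_short: short spare bar of the same timber, 110 x 36 x 28 mm, both ends square; origin at its underside; stands or lies loose on the bench; leave it alone
- star: wooden star with a gilded face, about 76 mm across, 24 mm high; stands or lies loose on the bench; leave it alone
- brush_pot: terracotta pot, 72 mm across, 90 mm high, brushes stand in it up to 155 mm; stands or lies loose on the bench; leave it alone
- glass_jar: glass jar with a metal cap, 66 mm across, 85 mm high; stands or lies loose on the bench; leave it alone
- screwdriver: screwdriver lying beyond the bars; stands or lies loose on the bench; leave it alone
- screw_tray: small aluminium tray, 80 x 60 x 22 mm, between the robot and the jig; stands or lies loose on the bench; leave it alone
- vase: white ceramic vase, 72 mm across, 95 mm high; stands or lies loose on the bench; leave it alone
Things that resemble listed ones, but are neither listed nor needed, are in the scene too. What is shaped like the bar but green or pink is not meant.

How it is judged (in metres and radians):
On the way:
1. the bar is pressed square into the notch, flat on the board, with a steady push in the band for 1 s (value of joint travel between 0.004 and 0.01 m and contact force between bar and crosspiece between 3 and 12 N and x of bar_end in the frame of notch between -0.004 and 0.004 m and y of bar_end in the frame of notch between -0.0065 and 0.0065 m and z of bar_end in the frame of notch between -0.005 and 0.005 m and angle between the x axis of bar and the x axis of notch, either way round below 0.08 rad and angle between bar's own z axis and vertical below 0.06 rad and velocity of joint travel between -0.004 and 0.004 m/s and linear speed of bar below 0.01 m/s and contact force between the fingers and bar above 1.5 N and contact force between each of the fingers, the arm and jig below 0.5 N), for 1 s.
At the end, for the whole second after the job is handed in: Robot still holds the bar, touching nothing of the jig; crosspiece still, pushed back 4-10 mm (3-12 N between bar and crosspiece); square end within 4 mm of the notch floor, 6.5 mm sideways, 5 mm in height; bar flat within 0.06 rad, square within 0.08 rad; all at rest (all of step 1); the arm keeps its last pose, push and grip.
It fails at once if the crosspiece is driven to its stop (value of joint travel above 0.0133 m).
It fails at once if another thing on the bench is disturbed (moved more than 25 mm) (distance of any of spare_round, spare_short, star, brush_pot, glass_jar, screwdriver, screw_tray, vase from where it was at the start of the episode above 0.025 m).
It also fails if it takes over 54 s, if anything falls off the work surface, if the arm or the gripper's body presses on something with over 40 N, if the wrist force passes 120 N, or if a joint passes its speed limit or range.

## Robot

A 6-joint arm with a two-finger parallel gripper is mounted at the origin on the work surface. World frame = base frame: x ahead of the robot, y to its left, z up, the work surface at z = 0. Lengths are in m, angles in degrees, forces in N, time in s.
With the tool pointing down it reaches from about 0.25 to 0.725 m from the base axis. Payload 9.7 kg.
Tool frame: the origin (TCP) lies midway between the tips of the shut fingers; the grasp point (between the pads) lies 19 mm behind it; z points along the fingers, y is the line along which they close (so a half turn about z gives the same grasp; the last joint's range is limited). The gripper opens to 85 mm and grips with 20 to 120 N. Pads are 22 mm wide; open, the fingers measure 114 mm over their backs; the gripper's body (76 mm by 85 mm) begins 54 mm behind the grasp point. The pads swing forward as they close: fully open they stand 13 mm farther back than shut.
Start: joints at [-71.906, 4.979, 10.078, 95.1, 0, 90], TCP at [0.171, -0.523, 0.194] pointing down, gripper open.
Joint ranges: [-179.16, 179.16], [-48.56, 103.87], [-65.8, 70.77], [-126.05, 130.52], [-82.76, 87.17], [-180, 180]. Speed limits (degrees/s): [127.2, 127.2, 147.25, 180, 180, 180].

## Interface

Orientations are given as [roll, pitch, yaw] about the fixed x, y, z axes, in that order (R = Rz(yaw) Ry(pitch) Rx(roll)).
In Python, from workcell import bot gives the robot as it stands. The module is installed in compiled form; this text tells all that it offers.
- The arm moves only by the tool send_rows, never from a script. Its argument "moves" is one flat list of numbers, 7 for each row, row after row: the shift along the world's x, y, z normalised to -1 to 1, where 1 is 0.025 m, then the turn, a rotation vector about the world's x, y, z normalised to -1 to 1, where 1 is 0.15 rad, then the closure, from -1 (fully open) to 1 (shut), so that 0 is half open. A call has 1 to 8 rows; each row shifts and turns the commanded pose from where the row before left it; what a row does not reach is not made up. A row lasts 1/8 s, in which the tool goes at most 62.5 mm and 10.7 degrees, less where a joint would pass 70% of its speed; a pose out of reach is approached as far as the arm can. A call with a number of a shift or a turn outside -1 to 1 is refused whole. A call with a gripper value outside its range is refused whole. The fingers move at their own pace and stop on an object; "squeeze" is the grip in N (left out, the last holds). Time passes only in rows, so rows that do not move let the fingers close. It gives the time, the measured TCP pose, the force, the opening and the grip force at its end, in the units of the state.
- bot.get_obs(): the state, without advancing time (a new reading comes with each control period).
- bot.camera(name): name is "scene" or "top"; returns a dict with "color" (420x560x3 uint8, red, green, blue), "camera_matrix" (3x3 intrinsics, pixels), "D" ([k1, k2, p1, p2, k3] as OpenCV has them; the pictures are not rectified), "R" (3x3) and "t" (3): a world point X has camera coordinates R X + t. Camera axes: x right, y down, z forward; pixel columns grow to the right and rows downward; lengths in m; the calibration is good to about 2 mm. A picture is of the moment at which its call begins. There is no depth.
- bot.job_done(): hands the job in; it is judged then, once.
Trained networks look in the newest picture that a camera, given by its name, has taken for a name from the list of things; names that differ only in an ending like _2 or _b are one class to them, and where a whole thing is asked for, a point or a joint stands for the part that bears it (a point fixed in the world has none). Each returns a list of dicts, best first, with "p" (0 to 1); they miss things now and then, are a little off and sometimes report something else, mostly with a low value. They report only what shows in the picture. A call takes as long as a camera call. They do not tell look-alikes from the thing itself.
- bot.boxes_of(camera, query): "extent" ([left, top, right, bottom] in pixels, round what is visible of it).
- bot.trace(camera, query): "region" (420x560 bool, what is visible of it) and "extent" ([left, top, right, bottom] in pixels, round what is visible of it).
- bot.landmark_of(camera, query): "pixel" ([column, row] in pixels: a listed point, or the origin of a listed thing).
The state is a dict: "time": time; "q": joint angles; "qd": joint speeds; "joint_efforts": joint torques, N m; "ee_pos": TCP position; "tcp_rot": TCP orientation; "wrist_force": force on the tool from outside, world axes, zero at the start; "torque": the same for the moment, N m; "opening": finger opening in m; "grasp_force": force on a finger pad.
Only numpy, scipy, OpenCV 4.12 (cv2) and the standard library are available. Lean on these libraries where they do the work, as an engineer would, in place of code of your own. Each camera call takes 0.05 s, during which the arm holds its last target. There are 200 camera calls.

## Working session

There is one attempt and no reset: what is moved stays moved. The work goes in short steps, Python scripts to look and compute and a tool call to move; the robot and the scene stay as the last step left them, time stands still between calls to the robot, and variables do not carry over. Pictures are saved under pics/ and viewed, at most 10 in all, crops included, and the job is handed in when it is done.

Besides the shell and the picture viewer there is one more tool, called in YAML: its name, and indented under it one key for each argument. send_rows: Moves the arm, as the interface text tells. Its arguments: {"type":"object","properties":{"moves":{"type":"array"},"squeeze":{"type":"number"}},"required":["moves"]}

```bash
mkdir -p pics; cat > h.py <<'E'
import numpy as np, cv2
from workcell import bot
def ray(c,px,z):
    p=cv2.undistortPoints(np.array(px,float).reshape(-1,1,2),np.array(c["camera_matrix"]),np.array(c["D"])).reshape(-1,2)
    R=np.array(c["R"]);t=np.array(c["t"]);o=-R.T@t
    d=np.c_[p,np.ones(len(p))]@R
    return o+d*((z-o[2])/d[:,2])[:,None]
def proj(c,X):
    return cv2.projectPoints(np.array(X,float).reshape(-1,3),cv2.Rodrigues(np.array(c["R"]))[0],np.array(c["t"],float),np.array(c["camera_matrix"]),np.array(c["D"]))[0].reshape(-1,2)
def save(c,n): cv2.imwrite("pics/"+n,c["color"][:,:,::-1])
E
python3 - <<'E'
from h import *
for n in("top","scene"):
    c=bot.camera(n); save(c,n+"0.png"); print(n,-np.array(c["R"]).T@np.array(c["t"]))
    for q in("bar","bar_end","notch","jig","spare_round","spare_short","crosspiece"):
        z={"notch":.026,"bar_end":.014}.get(q,0)
        for r in bot.landmark_of(n,q)[:4]: print(q,round(r["p"],2),np.round(r["pixel"]),np.round(ray(c,r["pixel"],z)[0],3))
E
```

```text
top [0.38974995 0.04242079 1.14244927]
bar 0.86 [179. 227.] [0.515 0.316 0.   ]
bar 0.73 [196. 307.] [0.306 0.265 0.   ]
bar 0.63 [365. 298.] [ 0.332 -0.175  0.   ]
bar 0.62 [125. 302.] [0.318 0.449 0.   ]
bar_end 0.96 [ 97. 282.] [0.369 0.52  0.014]
bar_end 0.94 [174. 198.] [0.59  0.33  0.014]
bar_end 0.77 [195. 273.] [0.392 0.267 0.014]
bar_end 0.73 [401. 296.] [ 0.339 -0.265  0.014]
notch 0.75 [304. 164.] [ 0.681 -0.017  0.026]
notch 0.34 [310. 180.] [ 0.64  -0.032  0.026]
jig 0.93 [310. 178.] [ 0.649 -0.034  0.   ]
spare_round 0.77 [444. 243.] [ 0.475 -0.386  0.   ]
spare_short 0.78 [393. 230.] [ 0.51  -0.254  0.   ]
crosspiece 0.83 [308. 176.] [ 0.655 -0.028  0.   ]
scene [1.5772006  0.01875133 0.87643078]
bar 0.98 [208. 188.] [ 0.333 -0.183  0.   ]
bar 0.8 [382. 185.] [0.328 0.457 0.   ]
bar 0.77 [355. 214.] [0.494 0.325 0.   ]
bar 0.65 [329. 183.] [0.312 0.262 0.   ]
bar_end 0.9 [186. 186.] [ 0.334 -0.262  0.014]
bar_end 0.87 [404. 187.] [0.36  0.527 0.014]
bar_end 0.7 [360. 228.] [0.582 0.323 0.014]
bar_end 0.6 [331. 195.] [0.404 0.256 0.014]
notch 0.23 [361. 227.] [0.593 0.324 0.026]
jig 0.74 [246. 245.] [ 0.636 -0.038 -0.   ]
spare_round 0.9 [145. 210.] [ 0.456 -0.386  0.   ]
spare_short 0.72 [179. 223.] [ 0.525 -0.261 -0.   ]
spare_short 0.66 [249. 247.] [ 0.647 -0.029 -0.   ]
crosspiece 0.73 [361. 226.] [0.558 0.333 0.   ]
crosspiece 0.68 [246. 245.] [ 0.639 -0.04   0.   ]
crosspiece 0.32 [353. 216.] [0.505 0.317 0.   ]
```

View pics/top0.png

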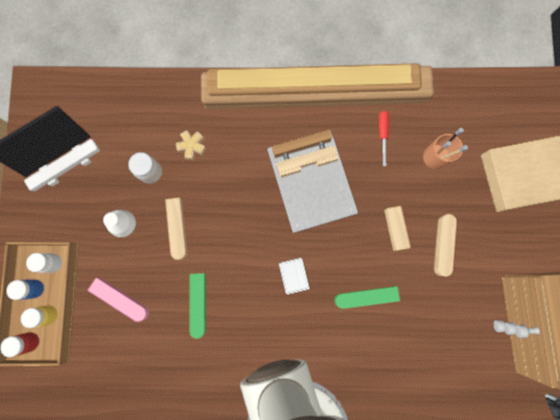

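View pics/scene0.png

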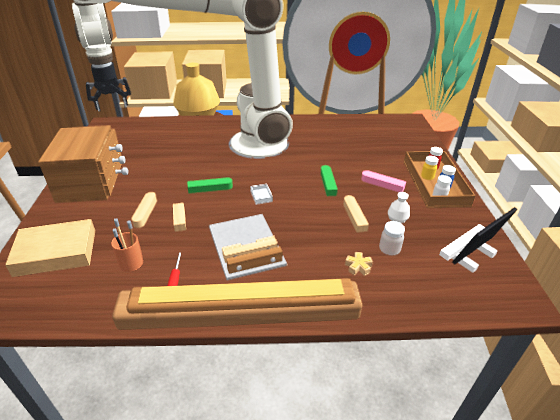

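Top view: the timber bar with a square far end (174,198) and a round near end (178,258) is the target. The spares are at (397,228) and (445,245), and the jig is near (312,180). Next I fit silhouettes to get the poses.

```bash
cat >> h.py <<'E'
from scipy.optimize import minimize
def box(x0,x1,y0,y1,z0,z1): return np.array([[x,y,z] for x in(x0,x1) for y in(y0,y1) for z in(z0,z1)])/1000
def barpts():
    a=np.radians(np.linspace(90,270,15)); o=np.c_[-62+18*np.cos(a),18*np.sin(a)]
    o=np.r_[o,[[80,-18],[80,18]]]
    return [np.r_[np.c_[o,0*o[:,0]],np.c_[o,0*o[:,0]+28]]/1000]
JIG=[box(-130,110,-90,90,0,12),box(20,56,-80,80,12,45),box(76,100,-80,80,12,52)]
def place(P,p,z=0):
    a=p[2];R=np.array([[np.cos(a),-np.sin(a),0],[np.sin(a),np.cos(a),0],[0,0,1]])
    return P@R.T+[p[0],p[1],z]
def sil(c,parts,p,z=0,S=4):
    m=np.zeros((420*S,560*S),np.uint8)
    for P in parts:
        h=cv2.convexHull(proj(c,place(P,p,z)).astype(np.float32))
        cv2.fillConvexPoly(m,np.round((h+.5)*S*16-8).astype(np.int32),1,shift=4)
    return cv2.resize(m.astype(np.float32),(560,420),interpolation=cv2.INTER_AREA)
def fit(cs,masks,parts,p0,z=0):
    def cost(v):
        p=[v[0]/100,v[1]/100,v[2]/10]; return sum(np.abs(sil(c,parts,p,z)-m).sum()/m.sum() for c,m in zip(cs,masks))
    v=np.array([p0[0]*100,p0[1]*100,p0[2]*10])
    r=minimize(cost,v,method="Nelder-Mead",options=dict(initial_simplex=np.array([v,v+[1,0,0],v+[0,1,0],v+[0,0,1]]),xatol=.01,fatol=1e-4))
    return np.array([r.x[0]/100,r.x[1]/100,r.x[2]/10]),r.fun
def best(n,q,X,z=.01):
    u=None
    return None
E
cat > m.py <<'E'
from h import *
C={n:bot.camera(n) for n in("top","scene")}
out={}
for q,parts,p0 in(("bar",barpts(),[.51,.318,.08]),("jig",JIG,[.645,-.033,.28])):
    M={}
    for n,c in C.items():
        u=proj(c,[[p0[0],p0[1],.01]])[0]
        L=[(np.hypot(*(np.array([(r["extent"][0]+r["extent"][2])/2,(r["extent"][1]+r["extent"][3])/2])-u)),r) for r in bot.trace(n,q)]
        L=[l for l in L if l[0]<15]
        if L: M[n]=min(L,key=lambda l:l[0])[1]["region"].astype(np.float32)
    for ns in(["top"],["scene"],["top","scene"]):
        ns=[n for n in ns if n in M]
        if ns: p,f=fit([C[n] for n in ns],[M[n] for n in ns],parts,p0); print(q,ns,np.round(p,4),np.degrees(p[2]).round(1),round(f,3))
    out[q]=p
V=[]
for n,c in C.items():
    im=cv2.resize(c["color"][:,:,::-1],None,fx=4,fy=4,interpolation=cv2.INTER_CUBIC)
    for q,parts in(("bar",barpts()),("jig",JIG)):
        a=im.copy()
        for P in parts:
            cv2.polylines(a,[np.int32((cv2.convexHull(proj(c,place(P,out[q])).astype(np.float32))+.5)*4)],True,(255,0,255),1)
        u=np.int32(proj(c,[[*out[q][:2],.01]])[0]*4); V.append(a[u[1]-150:u[1]+150,u[0]-200:u[0]+200] if n=="scene" else a[u[1]-250:u[1]+250,u[0]-200:u[0]+200][100 if q=="bar" else 0:][:400 if q=="bar" else 500])
V=[cv2.resize(v,(400,int(400*v.shape[0]/v.shape[1]*1))) [:300] if 0 else cv2.copyMakeBorder(v,0,0,0,0,0) for v in V]
V=[cv2.resize(v,(int(v.shape[1]*300/v.shape[0]),300)) for v in V]
w=400;V=[cv2.copyMakeBorder(v[:,:w],0,0,0,w-min(w,v.shape[1]),cv2.BORDER_CONSTANT) for v in V]
cv2.imwrite("pics/fit0.png",np.vstack([np.hstack(V[:2]),np.hstack(V[2:])]))
E
python3 m.py
```

```text
bar ['scene'] [0.5005 0.3191 0.1245] 7.1 0.099
bar ['scene'] [0.5005 0.3191 0.1245] 7.1 0.099
jig ['top'] [ 0.6509 -0.0354  0.3028] 17.3 0.023
jig ['scene'] [ 0.6462 -0.0364  0.288 ] 16.5 0.035
jig ['top', 'scene'] [ 0.6493 -0.0359  0.2927] 16.8 0.078
```

View pics/fit0.png

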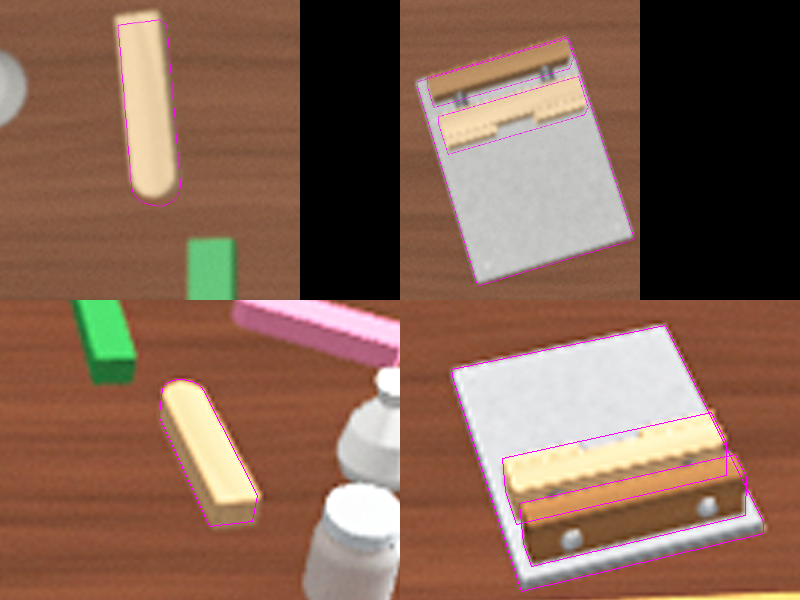

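The jig fit is good. In the top picture the bar sits slightly farther than its scene-only fit, so I segment the bar by colour in the top picture.

```bash
python3 - <<'E'
from h import *
C={};M={}
for n in("top","scene"):
    c=C[n]=bot.camera(n)
    u=np.int32(proj(c,[[.508,.318,.02]])[0]); h=45
    mk=np.full((420,560),cv2.GC_BGD,np.uint8)
    g=sil(c,barpts(),[.507,.318,.09])>.5
    mk[cv2.dilate(g.astype(np.uint8),np.ones((13,13)))>0]=cv2.GC_PR_BGD
    mk[g]=cv2.GC_PR_FGD; mk[cv2.erode(g.astype(np.uint8),np.ones((7,7)))>0]=cv2.GC_FGD
    cv2.grabCut(np.ascontiguousarray(c["color"]),mk,None,np.zeros((1,65)),np.zeros((1,65)),5,cv2.GC_INIT_WITH_MASK)
    M[n]=((mk==1)|(mk==3)).astype(np.float32)
    print(n,M[n].sum(),fit([c],[M[n]],barpts(),[.507,.318,.09]))
print(fit(list(C.values()),list(M.values()),barpts(),[.507,.318,.09]))
E
```

```text
top 954.0 (array([0.50922318, 0.32361599, 0.13091122]), np.float64(0.05699685588479042))
scene 459.0 (array([0.5022577 , 0.32200673, 0.1114994 ]), np.float64(0.16544117033481598))
(array([0.50505055, 0.32267323, 0.11754895]), np.float64(0.28738129138946533))
```

```bash
python3 - <<'E'
from h import *
from scipy.spatial.transform import Rotation as R
o=bot.get_obs();print(o)
E
```

```text
{'time': 1.2, 'q': array([-7.19070472e+01,  4.97795019e+00,  1.00798724e+01,  9.50999333e+01,
       -2.28769891e-03,  8.99996112e+01]), 'qd': array([ 0.06783717, -0.10318904, -0.02312994, -0.08609837, -0.03006566,
        0.04155456]), 'joint_efforts': array([ 1.16935789e-03, -5.20103109e+01,  4.64858723e+01,  1.62347107e-03,
        8.76029489e-07, -3.03689899e-05]), 'ee_pos': array([ 0.17079661, -0.522812  ,  0.19450813]), 'tcp_rot': array([1.79998011e+02, 2.28771240e-03, 1.80933416e+01]), 'wrist_force': array([ 0.76054018, -0.35811764, -0.82055834]), 'torque': array([ 0.0327101 , -0.00590062,  0.01565656]), 'grasp_force': 0.0, 'opening': 0.0853100658486289}
```

send_rows:
  moves: [0.4, 1, 0, 0, 0, 0, -1, 0.4, 1, 0, 0, 0, 0, -1, 0.4, 1, 0, 0, 0, 0, -1, 0.4, 1, 0, 0, 0, 0, -1, 0.4, 1, 0, 0, 0, 0, -1, 0.4, 1, 0, 0, 0, 0, -1, 0.4, 1, 0, 0, 0, 0, -1, 0.4, 1, 0, 0, 0, 0, -1]

```text
time: 2.2
ee_pos: [0.2511, -0.322, 0.1946]
tcp_rot: [180.0, -0.0, 18.1]
wrist_force: [-0.2, 0.4, 0.7]
opening: 0.0855
grasp_force: 0.0
```

```bash
python3 -c "
from h import *
o=bot.get_obs();print(o['q'],o['tcp_rot'],o['ee_pos'])"
```

```text
[-5.20569464e+01 -1.42574996e+01 -7.87451363e+00  9.63605553e+01
  3.41158177e-03  1.09854388e+02] [ 1.79980061e+02 -1.08269267e-02  1.80886684e+01] [ 0.2510641 -0.3219754  0.1946136]
```

send_rows:
  moves: [0.395, 0.99, 0, 0, 0, 0.757, -0.5, 0.395, 0.99, 0, 0, 0, 0.757, -0.5, 0.395, 0.99, 0, 0, 0, 0.757, -0.5, 0.395, 0.99, 0, 0, 0, 0.757, -0.5, 0.395, 0.99, 0, 0, 0, 0.757, -0.5, 0.395, 0.99, 0, 0, 0, 0.757, -0.5, 0.395, 0.99, 0, 0, 0, 0.757, -0.5, 0.395, 0.99, 0, 0, 0, 0.757, -0.5]

```text
time: 3.2
ee_pos: [0.33, -0.124, 0.1946]
tcp_rot: [180.0, 0.0, 70.4]
wrist_force: [0.5, -0.1, -0.5]
opening: 0.0644
grasp_force: 0.0
```

send_rows:
  moves: [0.395, 0.99, 0, 0, 0, 0.757, -0.5, 0.395, 0.99, 0, 0, 0, 0.757, -0.5, 0.395, 0.99, 0, 0, 0, 0.757, -0.5, 0.395, 0.99, 0, 0, 0, 0.757, -0.5, 0.395, 0.99, 0, 0, 0, 0.757, -0.5, 0.395, 0.99, 0, 0, 0, 0.757, -0.5, 0.395, 0.99, 0, 0, 0, 0.757, -0.5, 0.395, 0.99, 0, 0, 0, 0.757, -0.5]

```text
time: 4.2
ee_pos: [0.4091, 0.0741, 0.1946]
tcp_rot: [180.0, 0.0, 122.4]
wrist_force: [0.4, -0.3, -0.0]
opening: 0.0642
grasp_force: 0.0
```

send_rows:
  moves: [0.395, 0.99, 0, 0, 0, 0.757, -0.5, 0.395, 0.99, 0, 0, 0, 0.757, -0.5, 0.395, 0.99, 0, 0, 0, 0.757, -0.5, 0.395, 0.99, 0, 0, 0, 0.757, -0.5, 0.395, 0.99, 0, 0, 0, 0.757, -0.5, 0.395, 0.99, 0, 0, 0, 0.757, -0.5, 0.395, 0.99, 0, 0, 0, 0.757, -0.5, 0.395, 0.99, 0, 0, 0, 0.757, -0.5]

```text
time: 5.2
ee_pos: [0.4881, 0.2721, 0.1945]
tcp_rot: [180.0, 0.0, 174.5]
wrist_force: [-0.6, -1.3, -0.3]
opening: 0.064
grasp_force: 0.0
```

send_rows:
  moves: [0.395, 0.99, 0, 0, 0, 0.757, -0.5, 0.395, 0.99, 0, 0, 0, 0.757, -0.5, 0, 0, -0.9, 0, 0, 0, -0.5, 0, 0, -0.9, 0, 0, 0, -0.5, 0, 0, -0.9, 0, 0, 0, -0.5, 0, 0, 0, 0, 0, 0, -0.5]

```text
time: 5.95
ee_pos: [0.5067, 0.3202, 0.1253]
tcp_rot: [-179.9, -0.2, -172.8]
wrist_force: [-0.9, -1.1, 0.5]
opening: 0.0644
grasp_force: 0.0
```

```bash
python3 - <<'E'
from h import *
o=bot.get_obs();print(o['ee_pos'],o['tcp_rot'])
V=[]
for n in("top","scene"):
    c=bot.camera(n); u=np.int32(proj(c,[[.51,.32,.05]])[0]); im=c["color"][:,:,::-1].copy()
    V.append(cv2.resize(im[u[1]-60:u[1]+60,u[0]-50:u[0]+50],(400,480),interpolation=cv2.INTER_CUBIC))
cv2.imwrite("pics/a.png",np.hstack(V))
E
```

```text
[0.50669872 0.32016969 0.12527396] [-1.79923330e+02 -1.66493750e-01 -1.72750303e+02]
```

View pics/a.png

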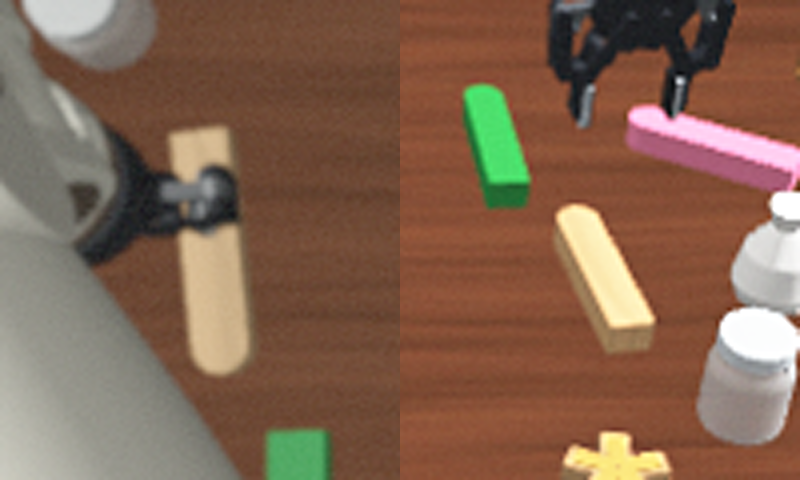

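The gripper is above the bar's middle and aligned with it, so I descend.

send_rows:
  moves: [0, 0, -0.8, 0, 0, 0, -0.5, 0, 0, -0.8, 0, 0, 0, -0.5, 0, 0, -0.8, 0, 0, 0, -0.5, 0, 0, -0.8, 0, 0, 0, -0.5, 0, 0, -0.8, 0, 0, 0, -0.5, 0, 0, -0.5, 0, 0, 0, -0.5, 0, 0, 0, 0, 0, 0, -0.5, 0, 0, 0, 0, 0, 0, -0.5]

```text
time: 7.05
ee_pos: [0.5081, 0.321, 0.0156]
tcp_rot: [180.0, 0.1, -172.8]
wrist_force: [-0.4, 0.5, 0.6]
opening: 0.064
grasp_force: 0.0
```

send_rows:
  moves: [0, 0.04, -0.4, 0, 0, 0, -0.5, 0, 0, -0.1, 0, 0, 0, -0.3, 0, 0, 0, 0, 0, 0, 0.0, 0, 0, 0, 0, 0, 0, 0.4, 0, 0, 0, 0, 0, 0, 0.6, 0, 0, 0, 0, 0, 0, 0.6, 0, 0, 0, 0, 0, 0, 0.6, 0, 0, 0, 0, 0, 0, 0.6]
  squeeze: 60

```text
time: 8.05
ee_pos: [0.5076, 0.3217, 0.002]
tcp_rot: [180.0, 0.0, -172.8]
wrist_force: [0.3, -0.5, -0.4]
opening: 0.0171
grasp_force: 0.0
```

The fingers closed to 17 mm without contact, so I look.

```bash
python3 - <<'E'
from h import *
V=[]
for n in("top","scene"):
    c=bot.camera(n); u=np.int32(proj(c,[[.51,.32,.02]])[0]); im=c["color"][:,:,::-1].copy()
    t=np.int32(proj(c,[[.5076,.3217,.002]])[0]);print(n,t,t-u)
    V.append(cv2.resize(im[u[1]-60:u[1]+60,u[0]-50:u[0]+50],(400,480),interpolation=cv2.INTER_CUBIC))
cv2.imwrite("pics/b.png",np.hstack(V))
E
```

```text
top [176 229] [1 2]
scene [354 215] [0 3]
```

View pics/b.png

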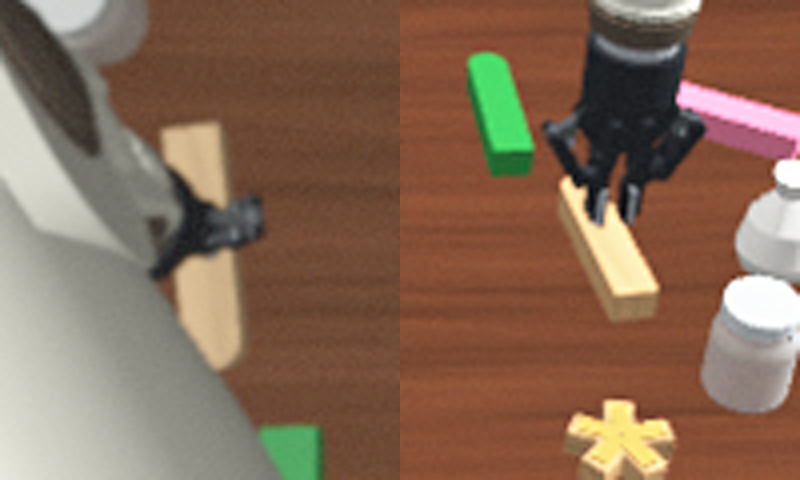

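```bash
python3 - <<'E'
from h import *
o=bot.get_obs();print(o)
c=bot.camera("scene")
u1=proj(c,[[.51,.32,.05]])[0].astype(int);u2=proj(c,[[.51,.32,.02]])[0].astype(int)
a=u1+(np.array([630,116])-[600,240])/4; b=u2+(np.array([615,221])-[600,240])/4
for X,s in(([.5067,.3202,.1253],a),([.5076,.3217,.002],b)):
    print("seen",s,[ (dz,proj(c,[np.add(X,[0,0,dz])])[0].round(1)) for dz in(0,.01,.02,.03,.04)])
# finger tips world at y~.3217 plane x=.5076
for n in("top","scene"):
    c=bot.camera(n); save(c,n+"1.png")
im=cv2.imread("pics/scene1.png");cv2.imwrite("pics/s1.png",cv2.resize(im[160:240,310:410],None,fx=8,fy=7,interpolation=cv2.INTER_CUBIC))
E
```

```text
{'time': 8.15, 'q': array([ 3.23673001e+01,  1.25088611e+01, -2.78830418e+00,  7.47041387e+01,
       -5.65144158e-04,  2.51193687e+01]), 'qd': array([-0.01424303,  0.1180897 ,  0.04994706,  0.02839392, -0.00906547,
       -0.00131303]), 'joint_efforts': array([ 1.78416110e-03, -5.99413490e+01,  4.61655807e+01,  1.95482135e-03,
       -8.52455514e-05,  6.59822217e-05]), 'ee_pos': array([0.50756091, 0.321698  , 0.0019763 ]), 'tcp_rot': array([-1.79998935e+02, -9.40741600e-04, -1.72752069e+02]), 'wrist_force': array([ 0.98209581, -0.25487174, -0.95388097]), 'torque': array([-0.00507084, -0.01638505,  0.02646929]), 'grasp_force': 0.0, 'opening': 0.017438541910086237}
seen [362.5 173. ] [(0, array([358.8, 185.5])), (0.01, array([359.2, 182.9])), (0.02, array([359.6, 180.3])), (0.03, array([360. , 177.6])), (0.04, array([360.4, 174.9]))]
seen [357.75 207.25] [(0, array([354.6, 215.9])), (0.01, array([355. , 213.6])), (0.02, array([355.3, 211.2])), (0.03, array([355.7, 208.9])), (0.04, array([356.1, 206.5]))]
```

View pics/s1.png

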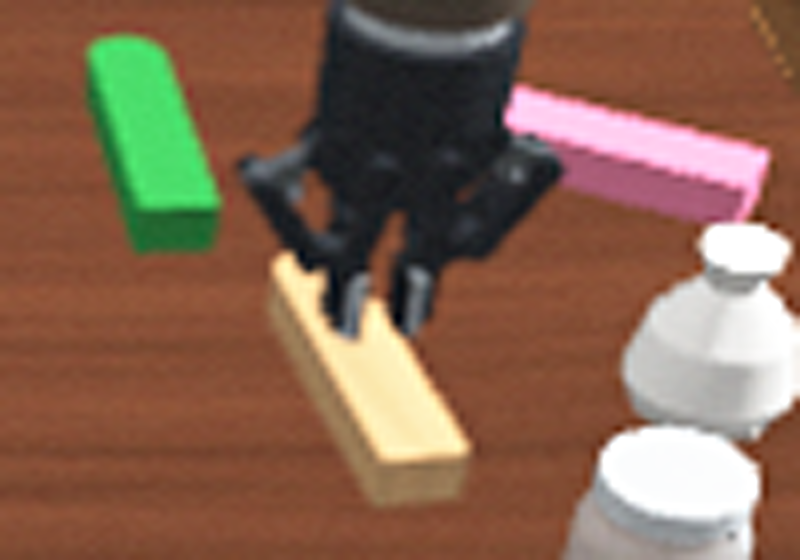

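```bash
python3 - <<'E'
from h import *
c=bot.camera("scene");print(c["camera_matrix"],c["D"],c["t"])
print(proj(c,[[.1708,-.5228,.1945],[.1708,-.5228,.2075],[.1708,-.5228,.2455],[0,0,0]]))
t=bot.camera("top");print(proj(t,[[0,0,0],[.1708,-.5228,.2075],[.5076,.3217,.002],[.5076,.3217,.04],[.5076,.3217,.1]]))
im=cv2.imread("pics/scene0.png");A=cv2.resize(im[70:130,70:150],None,fx=5,fy=5,interpolation=cv2.INTER_CUBIC)
im=cv2.imread("pics/top1.png");B=cv2.resize(im[195:255,140:220],None,fx=5,fy=5,interpolation=cv2.INTER_CUBIC)
cv2.imwrite("pics/cmp.png",np.hstack([A,B]))
E
```

```text
[[415.85069122   0.         274.16092075]
 [  0.         415.85069122 209.9597857 ]
 [  0.           0.           1.        ]] [-0.05685762  0.          0.          0.          0.        ] [-0.06757088 -0.28710779  1.78018189]
[[115.23735376 121.50250017]
 [114.44149305 118.26577183]
 [112.07593212 108.61891683]
 [258.4009923  142.9960585 ]]
[[297.64453997 433.91419904]
 [559.11371286 386.3608078 ]
 [176.90768083 229.37735522]
 [173.36096657 227.84699461]
 [167.24091091 225.20701839]]
```

View pics/cmp.png

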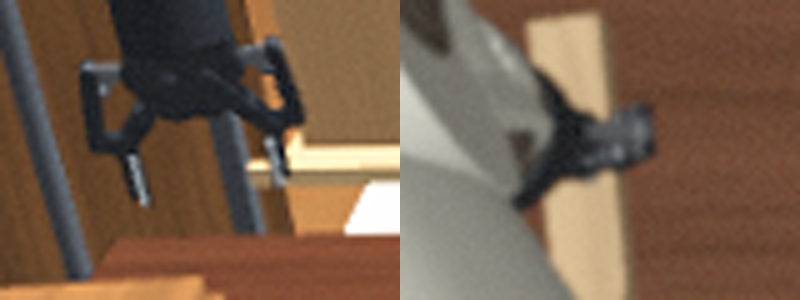

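Comparison with the start picture: the fingertips really sit about 38 mm higher than the reported TCP, both at the start and now. The fingers are therefore hovering above the bar and have touched nothing. I open them and descend further, watching the force.

send_rows:
  moves: [0, -0.12, 0, 0, 0, 0, -0.5, 0, 0, 0, 0, 0, 0, -0.5, 0, 0, 0, 0, 0, 0, -0.5, 0, 0, -0.5, 0, 0, 0, -0.5, 0, 0, -0.4, 0, 0, 0, -0.5, 0, 0, -0.2, 0, 0, 0, -0.5, 0, 0, 0, 0, 0, 0, -0.5, 0, 0, 0, 0, 0, 0, -0.5]

```text
time: 9.4
ee_pos: [0.5077, 0.3188, -0.0253]
tcp_rot: [180.0, 0.0, -172.8]
wrist_force: [-0.1, -0.0, 0.0]
opening: 0.0642
grasp_force: 0.0
```

```bash
python3 - <<'E'
from h import *
o=bot.get_obs();print(o['ee_pos'],o['wrist_force'],o['opening'])
c=bot.camera("scene");save(c,"scene2.png")
im=cv2.imread("pics/scene2.png");cv2.imwrite("pics/s2.png",cv2.resize(im[160:240,310:410],None,fx=8,fy=7,interpolation=cv2.INTER_CUBIC))
E
```

```text
[ 0.50770847  0.31881584 -0.0252719 ] [-0.0935474  -0.0401341   0.04627484] 0.06421819147688591
```

View pics/s2.png

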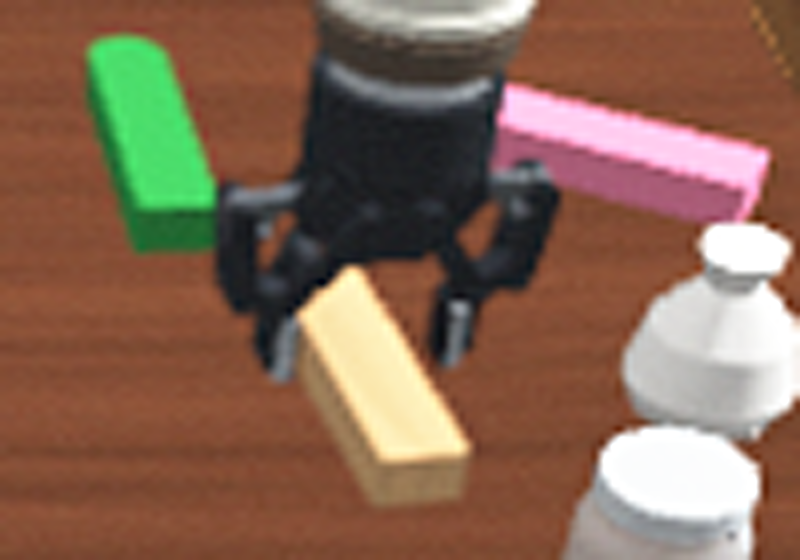

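Tips now straddle the bar in s2 (285,370 and 455,355). I lower a little more and close.

send_rows:
  moves: [0, 0, -0.36, 0, 0, 0, -0.5, 0, 0, 0, 0, 0, 0, -0.2, 0, 0, 0, 0, 0, 0, 0.0, 0, 0, 0, 0, 0, 0, 0.3, 0, 0, 0, 0, 0, 0, 0.6, 0, 0, 0, 0, 0, 0, 0.6]
  squeeze: 60

```text
time: 10.2
ee_pos: [0.5078, 0.3188, -0.0342]
tcp_rot: [180.0, 0.0, -172.8]
wrist_force: [0.1, -0.6, 2.2]
opening: 0.0351
grasp_force: 61.6
```

Gripped. I loosen and feel for the bench, to learn the fingertip clearance.

send_rows:
  moves: [0, 0, 0, 0, 0, 0, 0, 0, 0, 0, 0, 0, 0, 0, 0, 0, 0, 0, 0, 0, 0]

```text
time: 10.58
ee_pos: [0.5074, 0.3186, -0.0347]
tcp_rot: [-180.0, -0.0, -172.8]
wrist_force: [-0.2, -0.4, 0.1]
opening: 0.0424
grasp_force: 0.0
```

send_rows:
  moves: [0, 0, -0.08, 0, 0, 0, 0, 0, 0, 0, 0, 0, 0, 0, 0, 0, 0, 0, 0, 0, 0]

```text
time: 10.95
ee_pos: [0.5075, 0.3187, -0.0366]
tcp_rot: [-180.0, -0.0, -172.8]
wrist_force: [-1.1, -0.3, -0.1]
opening: 0.0426
grasp_force: 0.0
```

send_rows:
  moves: [0, 0, -0.08, 0, 0, 0, 0, 0, 0, 0, 0, 0, 0, 0, 0, 0, 0, 0, 0, 0, 0]

```text
time: 11.32
ee_pos: [0.5075, 0.3187, -0.0386]
tcp_rot: [-180.0, -0.0, -172.8]
wrist_force: [0.1, -0.1, 0.2]
opening: 0.0427
grasp_force: 0.0
```

send_rows:
  moves: [0, 0, 0.14, 0, 0, 0, 0, 0, 0, 0, 0, 0, 0, 0.3, 0, 0, 0, 0, 0, 0, 0.6, 0, 0, 0, 0, 0, 0, 0.6, 0, 0, 0, 0, 0, 0, 0.6]
  squeeze: 60

```text
time: 11.95
ee_pos: [0.508, 0.319, -0.0341]
tcp_rot: [180.0, 0.1, -172.8]
wrist_force: [-0.3, -1.0, 5.2]
opening: 0.0352
grasp_force: 61.9
```

send_rows:
  moves: [0, 0, 0.5, 0, 0, 0, 0.6, 0, 0, 0.8, 0, 0, 0, 0.6, 0, 0, 0.8, 0, 0, 0, 0.6, 0, 0, 0.8, 0, 0, 0, 0.6, 0, 0, 0, 0, 0, 0, 0.6, 0, 0, 0, 0, 0, 0, 0.6]

```text
time: 12.7
ee_pos: [0.5073, 0.3185, 0.0368]
tcp_rot: [-180.0, -0.0, -172.8]
wrist_force: [0.6, -0.2, -1.8]
opening: 0.0352
grasp_force: 61.1
```

send_rows:
  moves: [0.1755, -0.94, 0, 0, 0, 0.07, 0.6, 0.1755, -0.94, 0, 0, 0, 0.07, 0.6, 0.1755, -0.94, 0, 0, 0, 0.07, 0.6, 0.1755, -0.94, 0, 0, 0, 0.07, 0.6, 0.1755, -0.94, 0, 0, 0, 0.07, 0.6, 0.1755, -0.94, 0, 0, 0, 0.07, 0.6, 0.1755, -0.94, 0, 0, 0, 0.07, 0.6, 0.1755, -0.94, 0, 0, 0, 0.07, 0.6]

```text
time: 13.7
ee_pos: [0.5421, 0.1298, 0.0362]
tcp_rot: [-180.0, -0.1, -167.9]
wrist_force: [0.2, -0.3, -0.8]
opening: 0.0353
grasp_force: 61.0
```

send_rows:
  moves: [0.1755, -0.94, 0, 0, 0, 0.07, 0.6, 0.1755, -0.94, 0, 0, 0, 0.07, 0.6, 0.1755, -0.94, 0, 0, 0, 0.07, 0.6, 0.1755, -0.94, 0, 0, 0, 0.07, 0.6, 0.1755, -0.94, 0, 0, 0, 0.07, 0.6, 0.1755, -0.94, 0, 0, 0, 0.07, 0.6, 0.1755, -0.94, 0, 0, 0, 0.07, 0.6, 0.1755, -0.94, 0, 0, 0, 0.07, 0.6]

```text
time: 14.7
ee_pos: [0.5771, -0.058, 0.0362]
tcp_rot: [180.0, -0.1, -163.1]
wrist_force: [0.7, -0.3, 0.2]
opening: 0.0351
grasp_force: 60.9
```

send_rows:
  moves: [0, 0, -0.8, 0, 0, 0, 0.6, 0, 0, -0.6, 0, 0, 0, 0.6, 0, 0, 0, 0, 0, 0, 0.6, 0, 0, 0, 0, 0, 0, 0.6]

```text
time: 15.2
ee_pos: [0.5778, -0.057, 0.0027]
tcp_rot: [-180.0, 0.0, -163.1]
wrist_force: [-0.5, 0.6, -0.2]
opening: 0.0349
grasp_force: 61.0
```

```bash
python3 - <<'E'
from h import *
o=bot.get_obs();print(o['ee_pos'],o['tcp_rot'],o['wrist_force'],o['opening'])
p=[o['ee_pos'][0],o['ee_pos'][1],.2927]; z=o['ee_pos'][2]+.0345
V=[]
for n in("top","scene"):
    c=bot.camera(n); save(c,n+"3.png")
    S=5;im=cv2.resize(c["color"][:,:,::-1],None,fx=S,fy=S,interpolation=cv2.INTER_CUBIC)
    for P in JIG: cv2.polylines(im,[np.int32((cv2.convexHull(proj(c,place(P,[.6493,-.0359,.2927])).astype(np.float32))+.5)*S)],True,(255,0,255),1)
    cv2.polylines(im,[np.int32((cv2.convexHull(proj(c,place(barpts()[0],p,z)).astype(np.float32))+.5)*S)],True,(0,160,0),1)
    u=np.int32(proj(c,[[.62,-.045,.03]])[0]*S); V.append(im[u[1]-270:u[1]+270,u[0]-200:u[0]+200])
    for q in("notch","bar_end"):
        for r in bot.landmark_of(n,q)[:4]: print(n,q,round(r["p"],2),np.round(r["pixel"]),np.round(ray(c,r["pixel"],.026 if q=="notch" else z+.014)[0],4))
cv2.imwrite("pics/d.png",np.hstack(V))
E
```

```text
[ 0.5778241  -0.05701123  0.00274967] [-1.79998168e+02  3.86474276e-03 -1.63099229e+02] [-0.53441507  0.61992048 -0.22567886] 0.034930804372589906
top notch 0.88 [304. 163.] [ 0.6838 -0.016   0.026 ]
top bar_end 0.89 [195. 273.] [0.3925 0.2586 0.0512]
top bar_end 0.88 [ 94. 285.] [0.361  0.5117 0.0512]
top bar_end 0.61 [310. 171.] [ 0.6558 -0.03    0.0512]
top bar_end 0.59 [397. 293.] [ 0.3474 -0.2452  0.0512]
scene notch 0.59 [251. 244.] [ 0.663  -0.0203  0.026 ]
scene bar_end 0.93 [246. 236.] [ 0.6531 -0.0369  0.0512]
scene bar_end 0.78 [332. 193.] [0.4443 0.2518 0.0512]
scene bar_end 0.7 [405. 188.] [0.423  0.5073 0.0512]
```

View pics/d.png

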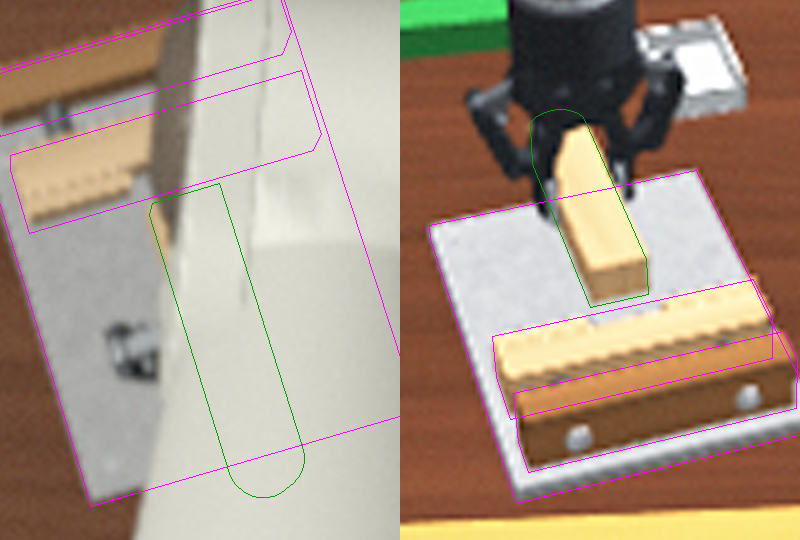

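In the scene view the held bar matches its predicted outline, and its end at (620,285) points at the notch, in line. Sideways error is under 1 mm and yaw is fine. I lower onto the board.

send_rows:
  moves: [0, 0, -0.5, 0, 0, 0, 0.6, 0, 0, -0.44, 0, 0, 0, 0.6, 0, 0, 0, 0, 0, 0, 0.6, 0, 0, 0, 0, 0, 0, 0.6]

```text
time: 16.0
ee_pos: [0.5774, -0.0573, -0.0217]
tcp_rot: [180.0, -0.1, -163.1]
wrist_force: [0.4, 0.9, -1.4]
opening: 0.035
grasp_force: 61.8
```

send_rows:
  moves: [0, 0, -0.03, 0, 0, 0, 0.6, 0, 0, 0, 0, 0, 0, 0.6, 0, 0, 0, 0, 0, 0, 0.6]

```text
time: 16.38
ee_pos: [0.5778, -0.0573, -0.0218]
tcp_rot: [180.0, -0.0, -163.1]
wrist_force: [0.2, 1.0, -0.4]
opening: 0.0351
grasp_force: 61.8
```

send_rows:
  moves: [0, 0, -0.03, 0, 0, 0, 0.6, 0, 0, 0, 0, 0, 0, 0.6, 0, 0, 0, 0, 0, 0, 0.6]

```text
time: 16.75
ee_pos: [0.5778, -0.0573, -0.0225]
tcp_rot: [-180.0, 0.0, -163.1]
wrist_force: [-0.5, 0.1, -0.9]
opening: 0.035
grasp_force: 61.8
```

send_rows:
  moves: [0.38, 0.115, 0, 0, 0, 0, 0.6, 0, 0, 0, 0, 0, 0, 0.6, 0, 0, 0, 0, 0, 0, 0.6]

```text
time: 17.12
ee_pos: [0.5874, -0.0543, -0.0226]
tcp_rot: [180.0, -0.0, -163.1]
wrist_force: [-0.4, 0.3, -0.4]
opening: 0.0352
grasp_force: 61.8
```

send_rows:
  moves: [0, 0, -0.03, 0, 0, 0, 0.6, 0, 0, 0, 0, 0, 0, 0.6, 0, 0, 0, 0, 0, 0, 0.6]

```text
time: 17.5
ee_pos: [0.5874, -0.0543, -0.0226]
tcp_rot: [180.0, 0.0, -163.1]
wrist_force: [-2.0, 1.1, 5.8]
opening: 0.0347
grasp_force: 62.5
```

send_rows:
  moves: [0.27, 0.08, 0, 0, 0, 0, 0.6, 0, 0, 0, 0, 0, 0, 0.6, 0, 0, 0, 0, 0, 0, 0.6]

```text
time: 17.88
ee_pos: [0.5946, -0.0525, -0.0226]
tcp_rot: [-180.0, 0.1, -163.1]
wrist_force: [0.6, -0.2, 5.0]
opening: 0.0349
grasp_force: 62.5
```

send_rows:
  moves: [0, 0, 0.02, 0, 0, 0, 0.6, 0, 0, 0, 0, 0, 0, 0.6, 0, 0, 0, 0, 0, 0, 0.6]

```text
time: 18.25
ee_pos: [0.5943, -0.0525, -0.0226]
tcp_rot: [-180.0, 0.0, -163.1]
wrist_force: [1.7, -0.9, 3.4]
opening: 0.0351
grasp_force: 62.0
```

send_rows:
  moves: [0.1, 0.03, 0, 0, 0, 0, 0.6, 0, 0, 0, 0, 0, 0, 0.6, 0, 0, 0, 0, 0, 0, 0.6]

```text
time: 18.62
ee_pos: [0.596, -0.0518, -0.0226]
tcp_rot: [180.0, -0.1, -163.1]
wrist_force: [-2.2, -1.4, 6.0]
opening: 0.0351
grasp_force: 62.6
```

send_rows:
  moves: [0.1, 0.03, 0, 0, 0, 0, 0.6, 0, 0, 0, 0, 0, 0, 0.6, 0, 0, 0, 0, 0, 0, 0.6]

```text
time: 19.0
ee_pos: [0.5985, -0.051, -0.0226]
tcp_rot: [180.0, -0.1, -163.1]
wrist_force: [-2.4, -1.1, 5.7]
opening: 0.0349
grasp_force: 62.6
```

send_rows:
  moves: [0, 0, 0.03, 0, 0, 0, 0.6, 0, 0, 0, 0, 0, 0, 0.6, 0, 0, 0, 0, 0, 0, 0.6]

```text
time: 19.38
ee_pos: [0.5987, -0.0509, -0.0224]
tcp_rot: [180.0, -0.0, -163.1]
wrist_force: [-0.9, 0.1, -0.8]
opening: 0.0355
grasp_force: 61.8
```

send_rows:
  moves: [0.08, 0.024, 0, 0, 0, 0, 0.6, 0, 0, 0, 0, 0, 0, 0.6, 0, 0, 0, 0, 0, 0, 0.6]

```text
time: 19.75
ee_pos: [0.601, -0.0503, -0.0221]
tcp_rot: [180.0, -0.0, -163.1]
wrist_force: [-0.6, 0.6, -0.9]
opening: 0.0349
grasp_force: 61.8
```

send_rows:
  moves: [0.08, 0.024, 0, 0, 0, 0, 0.6, 0, 0, 0, 0, 0, 0, 0.6, 0, 0, 0, 0, 0, 0, 0.6]

```text
time: 20.12
ee_pos: [0.603, -0.0497, -0.022]
tcp_rot: [-180.0, 0.0, -163.1]
wrist_force: [-0.3, 0.2, -0.7]
opening: 0.0348
grasp_force: 61.8
```

send_rows:
  moves: [0.08, 0.024, 0, 0, 0, 0, 0.6, 0, 0, 0, 0, 0, 0, 0.6, 0, 0, 0, 0, 0, 0, 0.6]

```text
time: 20.5
ee_pos: [0.6049, -0.0492, -0.0221]
tcp_rot: [180.0, -0.0, -163.1]
wrist_force: [-2.5, -0.2, -0.7]
opening: 0.035
grasp_force: 61.8
```

send_rows:
  moves: [0.08, 0.024, 0, 0, 0, 0, 0.6, 0, 0, 0, 0, 0, 0, 0.6, 0, 0, 0, 0, 0, 0, 0.6]

```text
time: 20.88
ee_pos: [0.6068, -0.0485, -0.0221]
tcp_rot: [180.0, -0.0, -163.1]
wrist_force: [-4.2, 0.0, 0.6]
opening: 0.0347
grasp_force: 61.9
```

Spring contact is rising about 1 N per mm. I push 3 mm more.

send_rows:
  moves: [0.06, 0.018, 0, 0, 0, 0, 0.6, 0.055, 0.017, 0, 0, 0, 0, 0.6, 0, 0, 0, 0, 0, 0, 0.6, 0, 0, 0, 0, 0, 0, 0.6, 0, 0, 0, 0, 0, 0, 0.6]

```text
time: 21.5
ee_pos: [0.6093, -0.0477, -0.0222]
tcp_rot: [180.0, -0.1, -163.1]
wrist_force: [-5.8, -2.0, 1.4]
opening: 0.0351
grasp_force: 62.0
```

```bash
python3 - <<'E'
from h import *
F=[]
V=[]
for i in range(8):
    c=bot.camera("scene");o=bot.get_obs();F.append(o["wrist_force"])
print(np.mean(F,0),o["ee_pos"],o["tcp_rot"],np.std(F,0))
save(c,"scene4.png")
S=6;im=cv2.resize(c["color"][:,:,::-1],None,fx=S,fy=S,interpolation=cv2.INTER_CUBIC)
u=np.int32(proj(c,[[.63,-.04,.03]])[0]*S);cv2.imwrite("pics/e.png",im[u[1]-270:u[1]+270,u[0]-350:u[0]+350])
E
```

```text
[-6.57621389 -1.2429803   1.80999593] [ 0.60939464 -0.04775626 -0.0220937 ] [ 1.79994139e+02 -5.94875663e-02 -1.63134426e+02] [0.62967323 0.23069936 0.3995426 ]
```

View pics/e.png

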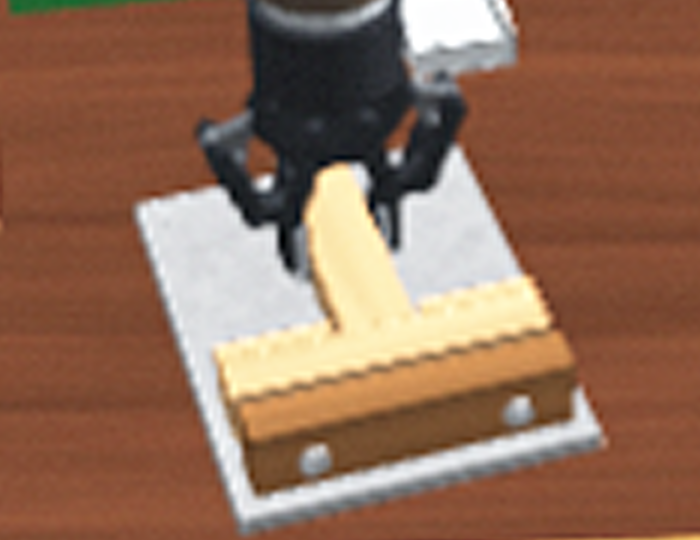

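The bar is seated in the notch, central between the crosspiece ends, and pushed at about 6.7 N. I hold for a second and more, then hand in.

send_rows:
  moves: [0, 0, 0, 0, 0, 0, 0.6, 0, 0, 0, 0, 0, 0, 0.6, 0, 0, 0, 0, 0, 0, 0.6, 0, 0, 0, 0, 0, 0, 0.6, 0, 0, 0, 0, 0, 0, 0.6, 0, 0, 0, 0, 0, 0, 0.6, 0, 0, 0, 0, 0, 0, 0.6, 0, 0, 0, 0, 0, 0, 0.6]

```text
time: 22.9
ee_pos: [0.6094, -0.0478, -0.0221]
tcp_rot: [180.0, -0.1, -163.1]
wrist_force: [-6.1, -1.4, 1.8]
opening: 0.0346
grasp_force: 62.0
```

send_rows:
  moves: [0, 0, 0, 0, 0, 0, 0.6, 0, 0, 0, 0, 0, 0, 0.6, 0, 0, 0, 0, 0, 0, 0.6, 0, 0, 0, 0, 0, 0, 0.6]

```text
time: 23.4
ee_pos: [0.6094, -0.0478, -0.0221]
tcp_rot: [180.0, -0.1, -163.1]
wrist_force: [-7.4, -1.2, 1.5]
opening: 0.0351
grasp_force: 62.0
```

```bash
python3 -c "
from h import *
print(bot.get_obs()['wrist_force']);print(bot.job_done())"
```

```text
[-7.36085184 -1.18267801  1.53349963]
the job is handed in; nothing more can be done
None
```

I handed the job in at about 23 s with the bar's square end in the notch and held there with a steady push of about 7 N, roughly half the travel; nothing else on the bench was touched as far as I could see, and no verdict came back.

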